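# Change the unit under test on the wooden plinth of an interference-test bench

### The job

Change over the power unit on the test bench: first lift the tested unit off the wooden plinth and set it down flat in the empty compartment of the grey tray; then fetch the same kind of unit that stands alone on the bench top between the ferrite sleeve and the choke, and set it flat and centred on the plinth, lined up with it so that no edge overhangs. Set both down gently without dropping them, and leave everything else where it stands.

Things in the scene. Friction and masses are not known exactly. Their poses are not given: they have to be found in the camera images.
- unit_tested_center (a point): centre of the tested unit: a plain dark sheet-steel power unit, a box 96 mm (its x) by 56 mm (its y) by 36 mm high (its z), 0.2 to 0.4 kg, with a round fan grille and a row of vent slots (towards its +x end) on top; this point is half-way up, 18 mm above its underside. At the start it stands on the wooden plinth, its long side roughly along the plinth's
- unit_tested: the tested unit (same axes), origin at the centre of its underside
- unit_next_center (a point): centre, half-way up, of the next unit, of the same kind, size and look (96 by 56 by 36 mm, slots at its +x end). It starts by itself on the bench top, turned any way, the ferrite sleeve and the choke close beside its two long sides near its +x end: free room for fingers only along the -x half of its length
- unit_next: the next unit (same axes), origin at the centre of its underside
- next_corner0 (a point): a bottom corner of the next unit, at x = 48 mm, y = 28 mm from the centre of its underside
- next_corner1 (a point): a bottom corner of the next unit, at x = 48 mm, y = -28 mm from the centre of its underside
- next_corner2 (a point): a bottom corner of the next unit, at x = -48 mm, y = 28 mm from the centre of its underside
- next_corner3 (a point): a bottom corner of the next unit, at x = -48 mm, y = -28 mm from the centre of its underside
- plinth_top (a point): centre of the top face of the plinth, a small wooden platform on two slats fixed to the bench; its top is level, 108 mm (x) by 68 mm (y), 45 mm above the bench top
- tray_floor (a point): centre of the inner floor (4 mm above the bench) of the grey plastic tray fixed to the bench: 230 mm (x) by 140 mm (y) outside, walls 4 mm thick and 22 mm high over the bench, with one divider 4 mm thick and as high along its y axis through the middle; so two compartments, each 109 mm (x) by 132 mm (y) inside, centred at x = -56.5 and +56.5 mm. One compartment holds the earlier unit, the other is empty but for a flat paper card (no thickness to speak of) on its floor
- unit_earlier_center (a point): centre, half-way up, of the earlier unit, of the same kind and size, lying in one compartment of the tray with its long side across the tray (along the tray's y). Bystander
- ferrite_center (a point): centre of a black ferrite sleeve standing on end, 32 mm across, 36 mm high, bore 14 mm, beside the next unit. Bystander
- choke_center (a point): centre of a small choke, copper coil between black flanges, foot 28 by 28 mm, 38 mm high, beside the next unit. Bystander
- can_center (a point): centre of a closed can, 40 mm across, 110 mm high, standing on the bench off one short end of the plinth (about 104 mm from the plinth's centre). Bystander
- probe_center (a point): point 100 mm up the axis of a stand with a copper loop probe: heavy round foot 64 mm across, thin white rod, loop 72 mm across in the stand's own y-z plane, 196 mm high in all. It tips over easily. Bystander
- driver_grip (a point): middle of the handle of a screwdriver, 170 mm long, lying on the bench with its tip to its own +x. Bystander
- tape_center (a point): centre of a roll of tape, 68 mm across, 20 mm high, lying at the far side of the bench. Bystander

How it is judged:
On the way, in this order (a step that is already met when the one before it is completed fails the run):
1. the tested unit lies flat and released in the tray (x of unit_tested_center in the frame of tray_floor between -0.113 and 0.113 m and y of unit_tested_center in the frame of tray_floor between -0.068 and 0.068 m and z of unit_tested_center in the frame of tray_floor between 0.013 and 0.022 m and angle between unit_tested_center's own z axis and vertical below 0.08 rad and contact force between unit_tested and the fingers below 0.1 N and linear speed of unit_tested below 0.02 m/s and angular speed of unit_tested below 0.2 rad/s), for 0.2 s.
2. the next unit stands flat and released on the plinth with no edge overhanging (x of next_corner0 in the frame of plinth_top between -0.054 and 0.054 m and y of next_corner0 in the frame of plinth_top between -0.034 and 0.034 m and x of next_corner1 in the frame of plinth_top between -0.054 and 0.054 m and y of next_corner1 in the frame of plinth_top between -0.034 and 0.034 m and x of next_corner2 in the frame of plinth_top between -0.054 and 0.054 m and y of next_corner2 in the frame of plinth_top between -0.034 and 0.034 m and x of next_corner3 in the frame of plinth_top between -0.054 and 0.054 m and y of next_corner3 in the frame of plinth_top between -0.034 and 0.034 m and z of unit_next_center in the frame of plinth_top between 0.014 and 0.022 m and angle between unit_next_center's own z axis and vertical below 0.08 rad and contact force between unit_next and the fingers below 0.1 N and linear speed of unit_next below 0.02 m/s and angular speed of unit_next below 0.2 rad/s), for 0.2 s.
At the end, for the whole second after the job is handed in: The tested unit lies flat (tilt under 0.08 rad) on the floor of the tray, within its walls, released and at rest; the next unit stands flat on the plinth, released and at rest, with all four bottom corners inside the plinth's 108 by 68 mm top (6 mm of play each way when square) (all of step 1 and all of step 2); the robot touches nothing.
It fails at once if the earlier unit already in the tray was shifted by more than 20 mm or knocked over (distance of unit_earlier_center from where it was at the start of the episode above 0.02 m or angle between unit_earlier_center's own z axis and vertical above 0.5 rad).
It fails at once if the ferrite sleeve or the choke was shifted by more than 20 mm or knocked over (distance of any of ferrite_center, choke_center from where it was at the start of the episode above 0.02 m or angle between any of ferrite_center, choke_center's own z axis and vertical above 0.5 rad).
It fails at once if the can or the loop probe on its stand or the screwdriver or the tape roll was shifted by more than 20 mm or knocked over (distance of any of can_center, probe_center, driver_grip, tape_center from where it was at the start of the episode above 0.02 m or angle between any of can_center, probe_center, tape_center's own z axis and vertical above 0.5 rad).
It fails at once if the tested unit was dropped or thrown (faster than 0.7 m/s while out of the fingers, a fall of about 25 mm) (linear speed of unit_tested above 0.7 m/s and contact force between unit_tested and the fingers below 0.05 N).
It fails at once if the next unit was dropped or thrown (faster than 0.7 m/s while out of the fingers, a fall of about 25 mm) (linear speed of unit_next above 0.7 m/s and contact force between unit_next and the fingers below 0.05 N).
It also fails if it takes over 67 s, if anything falls off the work surface, if the arm or the gripper's body presses on something with over 40 N, if the wrist force passes 120 N, or if a joint passes its speed limit or range.

### The arm

A 6-joint arm with a two-finger parallel gripper is mounted at the origin on the work surface. World frame = base frame: x ahead of the robot, y to its left, z up, the work surface at z = 0. Lengths are in m, angles in rad, forces in N, time in s.
With the tool pointing down it reaches from about 0.35 to 0.775 m from the base axis. Payload 7.3 kg.
Tool frame: the origin (TCP) lies midway between the tips of the shut fingers; the grasp point (between the pads) lies tcp_to_grasp behind it (tcp_to_grasp is the distance from the TCP to the grasp point, in m); x points along the fingers, y is the direction in which the jaws open and shut, and the axes are right-handed (so a half turn about x gives the same grasp; the last joint's range is limited). The gripper opens to 92 mm and grips with 3 to 60 N. Pads are 19 mm wide; open, the fingers measure 130 mm over their backs; the gripper's body (75 mm by 190 mm) begins 47 mm behind the grasp point.
Start: joints at [-1.309, 0.342, 1.524, -0, 1.275, -0.146], TCP at [0.208, -0.482, 0.227] pointing down, gripper open.
Joint ranges: [-2.53, 2.53], [-0.77, 2.02], [0.04, 2.7], [-1, 4.14], [0.28, 2.66], [-3.11, 3.11]. Speed limits (rad/s): [2.57, 2.57, 3.14, 3.14, 3.14, 3.14].

### API

Orientations are given as a rotation vector (axis times angle).
In Python, from rig import observe, capture, camera_model, sign_off, tcp_to_grasp gives the robot as it stands.
- The arm moves only by the shell command python3 -m inch 'ROWS'. ROWS is JSON, a list of rows, each a list of 5 numbers: the opening, from 0 (shut) to 1 (fully open), then the shift along the tool's x, y, z in mm, then the turn about the tool's x in rad. A call has 1 to 10 rows; each row shifts and turns the commanded pose from where the row before left it, along the tool's axes as they then stand; what a row does not reach is not made up. A row lasts 1/12 s, in which the tool goes at most 41.7 mm and 7.16 degrees, less where a joint would pass 70% of its speed; a pose out of reach is approached as far as the arm can. A call with a gripper value outside its range is refused whole. The fingers move at their own pace and stop on an object; the grip force is fixed at half the most. Time passes only in rows, so rows that do not move let the fingers close. It gives the time, the measured TCP pose, the force and the opening at its end, in the units of the state.
- observe(): the state, without advancing time (a new reading comes with each control period).
- capture(name): name is "side" or "top" or "wrist"; returns the picture (400x640x3 uint8, red, green, blue); there is no depth.
- camera_model(name): a dict with "camera_matrix" (3x3 intrinsics, pixels), "k1" (the pictures are not rectified: a ray, as slopes to the right and down, at radius r is drawn at 1 + k1 r^2 times it, then the intrinsics apply), "T" (4x4, takes a point from camera to world coordinates). Camera axes: x right, y up, looking along -z (the intrinsics and any distortion apply to the point x, -y, -z); pixel columns grow to the right and rows downward; lengths in m; the calibration is good to about 2 mm. A picture is of the moment at which its call begins: read the wrist's pose just before it. camera_model takes no time and is no camera call; for the wrist camera it gives the pose at the moment of the call.
- sign_off(): hands the job in, once; it reports no verdict.
The state is a dict: "time": time; "joint_positions": joint angles; "qd": joint speeds; "tau": joint torques, N m; "eef_pos": TCP position; "tool_rot": TCP orientation; "contact_force": force on the tool from outside, world axes, zero at the start; "torque": the same for the moment, N m; "gripper_width": finger opening in m.
Only numpy, scipy, OpenCV 4.12 (cv2) and the standard library are available. Lean on these libraries where they do the work, as an engineer would, in place of code of your own. Each camera call takes 0.05 s, during which the arm holds its last target.

## Working session

There is one attempt and no reset: what is moved stays moved. The work goes in short steps, Python scripts to look and compute and a shell command to move; the robot and the scene stay as the last step left them, time stands still between calls to the robot, and variables do not carry over. Pictures are saved under pics/ and viewed, and the job is handed in when it is done.

```bash
ls; mkdir -p pics; cat > look.py <<'E'
import cv2,sys
from rig import capture
E
python3 - <<'E'
from rig import *
import rig,cv2,numpy as np
np.set_printoptions(precision=4,suppress=True)
print(observe()); print(tcp_to_grasp if not callable(tcp_to_grasp) else tcp_to_grasp())
for n in("side","top","wrist"):
    m=camera_model(n);print(n,m)
    cv2.imwrite(f"pics/{n}0.png",capture(n)[:,:,::-1])
E
```

```text
pics
{'time': 0.0, 'joint_positions': array([-1.309 ,  0.3427,  1.525 , -0.    ,  1.2754, -0.146 ]), 'qd': array([-0.0003,  0.0005, -0.0011,  0.0002, -0.0018,  0.0001]), 'tau': array([  0.0008, -43.1237, -24.4215,   0.072 ,   0.056 ,  -0.0001]), 'eef_pos': array([ 0.2081, -0.4815,  0.226 ]), 'tool_rot': array([ 1.9975,  0.4146, -1.9977]), 'contact_force': array([-0.2014,  0.2066,  0.2437]), 'torque': array([-0.015 ,  0.0259, -0.0167]), 'gripper_width': 0.09197188813273076}
0.0188
side {'camera_matrix': array([[379.1786,   0.    , 330.1662],
       [  0.    , 379.1786, 200.2593],
       [  0.    ,   0.    ,   1.    ]]), 'k1': -0.029819713527271276, 'T': array([[-0.7044,  0.3557, -0.6143, -0.0494],
       [-0.7098, -0.3507,  0.6109,  0.6141],
       [ 0.0019,  0.8663,  0.4995,  0.6122],
       [ 0.    ,  0.    ,  0.    ,  1.    ]])}
top {'camera_matrix': array([[499.7468,   0.    , 324.0227],
       [  0.    , 499.7468, 200.1025],
       [  0.    ,   0.    ,   1.    ]]), 'k1': -0.04367967350054774, 'T': array([[ 0.0179,  0.9908, -0.1343,  0.4073],
       [-0.9997,  0.0156, -0.0183, -0.0121],
       [-0.016 ,  0.1346,  0.9908,  1.1953],
       [ 0.    ,  0.    ,  0.    ,  1.    ]])}
wrist {'camera_matrix': array([[292.4911,   0.    , 319.2971],
       [  0.    , 292.4911, 198.9124],
       [  0.    ,   0.    ,   1.    ]]), 'k1': -0.05138887004425831, 'T': array([[ 0.3968,  0.8846,  0.2449,  0.2737],
       [-0.9179,  0.3827,  0.1049, -0.4527],
       [-0.0009, -0.2664,  0.9639,  0.3839],
       [ 0.    ,  0.    ,  0.    ,  1.    ]])}
```

View pics/top0.png

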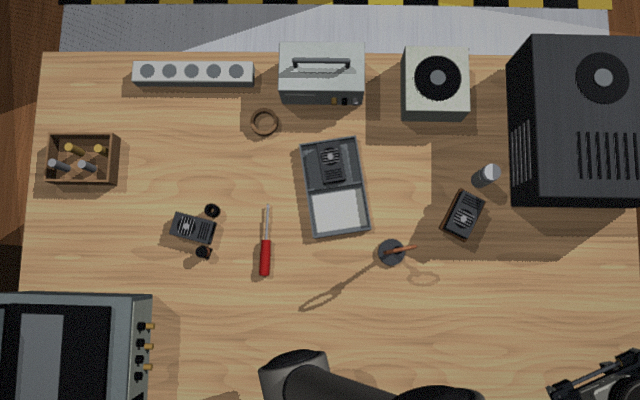

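View pics/side0.png

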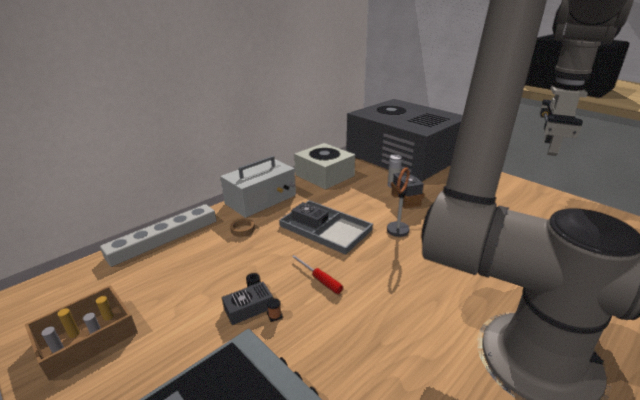

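View pics/wrist0.png

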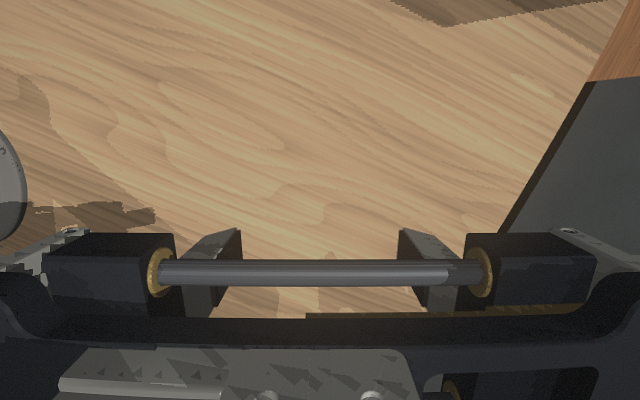

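The top view shows everything: tested unit on the plinth ~(463,214) with the can at (486,175), tray ~(335,187), next unit ~(193,227), probe ~(391,252), driver (266,240). The wrist view currently shows only bare bench. I'll zoom in on the top view.

```bash
cat > look.py <<'E'
import cv2,numpy as np
from rig import camera_model
from scipy.optimize import brentq
np.set_printoptions(precision=4,suppress=True)
def unproj(m,uv,z):
    K=m["camera_matrix"];k=m["k1"];T=m["T"]
    d=np.array([(uv[0]-K[0,2])/K[0,0],(uv[1]-K[1,2])/K[1,1]]);rd=np.hypot(*d)
    r=brentq(lambda r:r*(1+k*r*r)-rd,0,2) if rd>1e-9 else 0
    s=d*(r/rd if rd>1e-9 else 1)
    w=T[:3,:3]@np.array([s[0],-s[1],-1]);o=T[:3,3]
    return o+w*(z-o[2])/w[2]
def proj(m,P):
    K=m["camera_matrix"];T=m["T"];P=np.atleast_2d(P)
    c=(P-T[:3,3])@T[:3,:3]
    s=np.c_[c[:,0],-c[:,1]]/(-c[:,2:3]);r2=(s**2).sum(1,keepdims=True)
    s=s*(1+m["k1"]*r2);return s*[K[0,0],K[1,1]]+[K[0,2],K[1,2]]
def crop(src,dst,x0,y0,w,h,f):
    im=cv2.imread(src)[y0:y0+h,x0:x0+w]
    im=cv2.resize(im,None,fx=f,fy=f,interpolation=cv2.INTER_CUBIC)
    for i in range(0,w,10): cv2.putText(im,str(x0+i),(i*f,8),0,.3,(0,255,255),1);cv2.line(im,(i*f,10),(i*f,14),(0,255,255),1)
    for i in range(0,h,10): cv2.putText(im,str(y0+i),(0,i*f+4),0,.3,(0,255,255),1)
    im=cv2.convertScaleAbs(im,alpha=1.6,beta=10)
    cv2.imwrite(dst,im)
E
python3 - <<'E'
from look import *
crop("pics/top0.png","pics/c1.png",425,150,90,100,6)
crop("pics/top0.png","pics/c2.png",160,190,80,80,7)
crop("pics/top0.png","pics/c3.png",290,125,120,145,4)
E
```

```text
(no output)
```

View pics/c1.png

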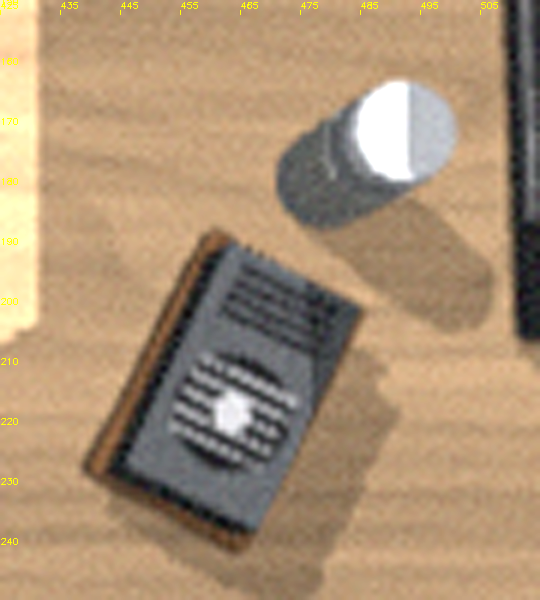

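View pics/c2.png

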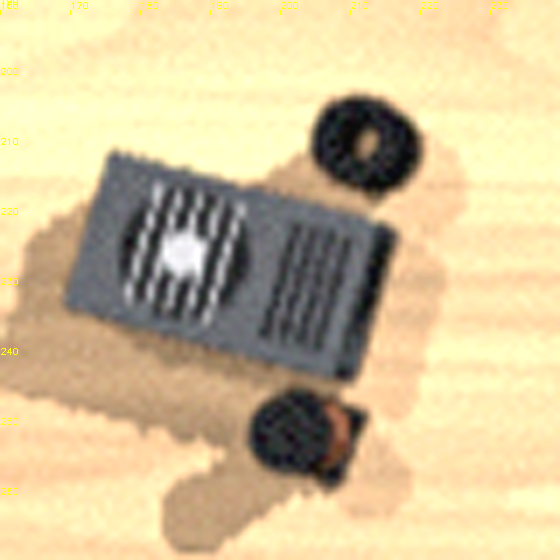

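View pics/c3.png

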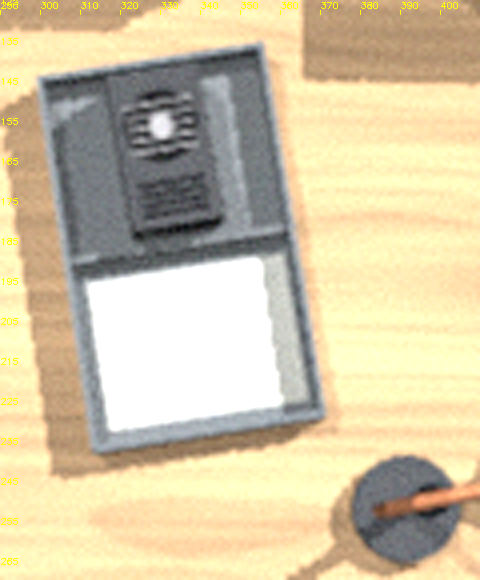

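```bash
cat > fit.py <<'E'
from look import *
from scipy.optimize import least_squares
def box(p,L,W,z):  # corners order (+,+),(+,-),(-,-),(-,+)
    x,y,a=p;c,s=np.cos(a),np.sin(a)
    q=np.array([[L,W],[L,-W],[-L,-W],[-L,W]])/2
    return np.c_[q@np.array([[c,s],[-s,c]])+[x,y],np.full(4,z)]
def fitbox(m,uv,idx,L,W,zs,p0):
    # uv list of pix; idx list of (cornerindex, zindex)
    def f(p):
        return (np.array([proj(m,box(p,L,W,zs[z])[i])[0] for i,z in idx])-uv).ravel()
    r=least_squares(f,p0);return r.x,r.fun.reshape(-1,2)
def d2p(d,x0,y0,f): return (np.array(d,float)+.5)/f-.5+[x0,y0]
def draw(src,dst,m,polys,x0,y0,w,h,f):
    im=cv2.imread(src)[y0:y0+h,x0:x0+w];im=cv2.resize(im,None,fx=f,fy=f,interpolation=cv2.INTER_CUBIC)
    im=cv2.convertScaleAbs(im,alpha=1.6,beta=10)
    for P,c in polys:
        q=(proj(m,P)-[x0,y0]+.5)*f-.5
        cv2.polylines(im,[np.round(q).astype(int)],True,c,1)
    cv2.imwrite(dst,im)
E
python3 - <<'E'
from fit import *
m=camera_model("top")
# next unit, +x right in image => world -y
uv=d2p([(110,152),(375,222),(335,378),(67,303),(397,230),(355,382)],160,190,7)
# world: image right=-y, image up=+x. unit x dir ~ right-down => angle about -pi/2 - .26
idx=[(3,0),(0,0),(1,0),(2,0),(0,1),(1,1)]
g=unproj(m,(193,227),.036)
n,res=fitbox(m,uv,idx,.096,.056,[.036,0],[g[0],g[1],-1.8]);print("next",n,np.degrees(n[2]));print(res)
draw("pics/top0.png","pics/d2.png",m,[(box(n,.096,.056,.036),(0,255,0)),(box(n,.096,.056,0),(0,0,255))],160,190,80,80,7)
for nm,px,z in [("ferrite",d2p((367,145),160,190,7),.036),("choke",d2p((290,432),160,190,7),.038)]:
    w=unproj(m,px,z)[:2];d=w-n[:2];c,s=np.cos(n[2]),np.sin(n[2]);print(nm,w,"in unit",d@[c,s],d@[-s,c])
# tested unit: slots up-right
uv=d2p([(238,245),(365,310),(250,533),(122,462)],425,150,6)
idx=[(3,0),(0,0),(1,0),(2,0)]
idx=[(0,0),(1,0),(2,0),(3,0)]
g=unproj(m,(465,214),.081)
t,res=fitbox(m,uv,idx,.096,.056,[.081],[g[0],g[1],-.5]);print("tested",t,np.degrees(t[2]));print(res)
uv=d2p([(212,231),(87,468),(240,552)],425,150,6)
p,res=fitbox(m,uv,[(0,0),(3,0),(2,0)],.108,.068,[.045],[g[0],g[1],-.5])
uv=uv[[0,1,2]]
best=None
for ids in ([(0,0),(3,0),(2,0)],[(1,0),(2,0),(3,0)],[(0,0),(1,0),(2,0)],[(3,0),(2,0),(1,0)]):
    p,res=fitbox(m,uv,ids,.108,.068,[.045],t)
    if best is None or abs(res).sum()<abs(best[1]).sum(): best=(p,res)
p,res=best
print("plinth",p,np.degrees(p[2]));print(res)
draw("pics/top0.png","pics/d1.png",m,[(box(t,.096,.056,.081),(0,255,0)),(box(p,.108,.068,.045),(0,0,255))],425,150,90,100,6)
# tray outer top rim z=.022
uv=d2p([(38,77),(262,44),(325,413),(96,452)],290,125,4)
tr,res=fitbox(m,uv,[(3,0),(0,0),(1,0),(2,0)],.23,.14,[.022],[.4,0,0])
best=None
for k in range(4):
    r=fitbox(m,uv,[((i+k)%4,0) for i in range(4)],.23,.14,[.022],[.45,0,.1])
    if best is None or abs(r[1]).sum()<abs(best[1]).sum(): best=r
tr,res=best;print("tray",tr,np.degrees(tr[2]));print(res)
def sub(cx,z,L,W):
    c,s=np.cos(tr[2]),np.sin(tr[2]);return box([tr[0]+c*cx,tr[1]+s*cx,tr[2]],L,W,z)
draw("pics/top0.png","pics/d3.png",m,[(box(tr,.23,.14,.022),(0,255,0)),(sub(-.0565,.004,.109,.132),(0,0,255)),(sub(.0565,.004,.109,.132),(255,0,255))],290,125,120,145,4)
for s_ in(-1,1):
    print("comp",tr[:2]+s_*.0565*np.array([np.cos(tr[2]),np.sin(tr[2])]))
print("can top",unproj(m,d2p((407,131),425,150,6),.11))
print("probe foot",unproj(m,d2p((405,510),290,125,4),.01))
print("driver",unproj(m,(265,258),.012),unproj(m,(268,207),.01))
E
```

```text
next [ 0.4957  0.32   -1.8077] -103.57399299020312
[[-0.3902 -0.7512]
 [ 0.5548 -0.5381]
 [-0.4037  0.362 ]
 [-1.0939  0.6721]
 [ 0.9073 -0.2824]
 [ 0.4514  0.5085]]
ferrite [0.5362 0.2719] in unit 0.037195150070244466 0.05067346268802274
choke [0.4398 0.2927] in unit 0.03964250852920084 -0.04789420965761839
tested [ 0.5318 -0.3085 -0.4914] -28.155436528180363
[[-0.386  -0.8676]
 [ 0.5831  0.2558]
 [ 0.3897  0.4703]
 [-0.5853  0.1186]]
plinth [ 0.5346 -0.3116 -0.4933] -28.263061381109313
[[ 0.1499 -0.7639]
 [-0.4348  0.1712]
 [ 0.2869  0.5694]]
tray [ 0.6016 -0.015  -2.9672] -170.00756430662352
[[-0.7833 -0.2276]
 [ 0.5557 -1.0161]
 [ 0.9195  0.7688]
 [-0.7015  0.3856]]
comp [ 0.6572 -0.0052]
comp [ 0.5459 -0.0248]
can top [ 0.6242 -0.3629  0.11  ]
probe foot [ 0.4467 -0.1501  0.01  ]
driver [0.4277 0.1465 0.012 ] [0.5492 0.1436 0.01  ]
```

View pics/d1.png

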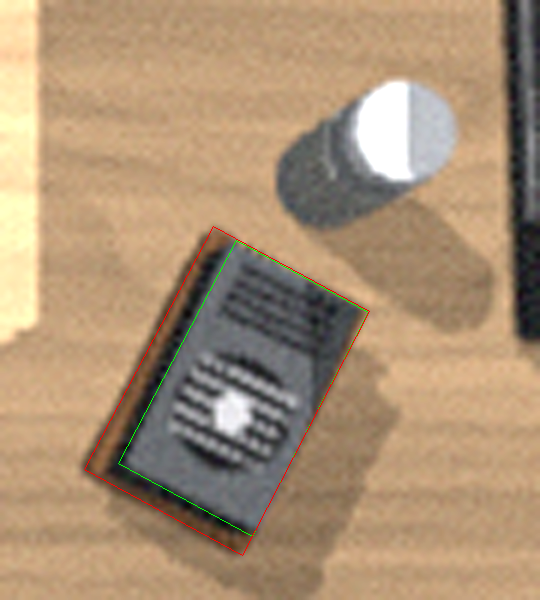

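View pics/d2.png

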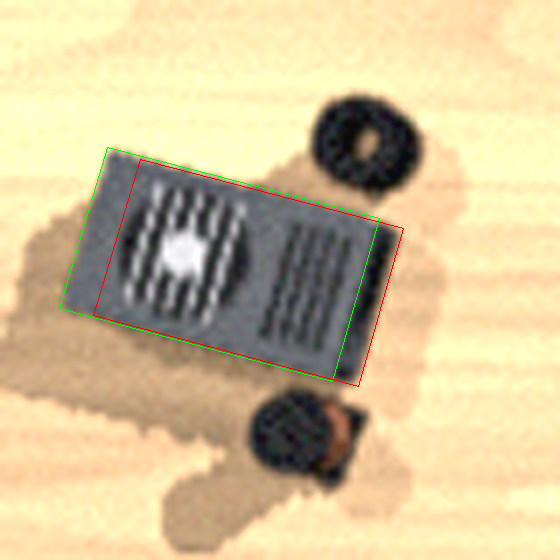

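View pics/d3.png

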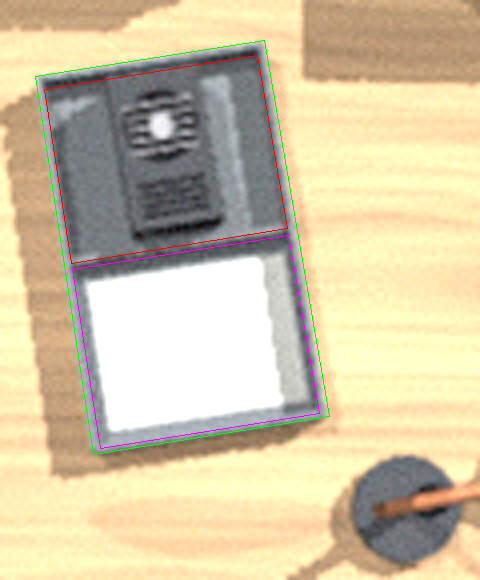

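Overlays match the outlines to about 1 px: green = unit tops, red = plinth top and tray floor. Nearest compartment centre (0.546,-0.025) is the empty one with the card. Now a helper for working out moves.

```bash
cat > go.py <<'E'
import sys
from look import *
from rig import observe
from scipy.spatial.transform import Rotation as R
def state():
    s=observe();M=R.from_rotvec(s["tool_rot"]).as_matrix();return s,np.array(s["eef_pos"]),M
def plan(x,y,z,jaw=None):
    s,p,M=state();d=M.T@(np.array([x,y,z])-p)*1000
    j=np.degrees(np.arctan2(M[1,1],M[0,1]))
    print("t %.2f"%s["time"],"tcp",p,"jaw %.2f"%j,"down",M[:,0],"zdir %.1f"%np.degrees(np.arctan2(M[1,2],M[0,2])))
    print("shift tool mm",d.round(1),"(z: down is +x)")
    if jaw is not None:
        e=(jaw-j+180)%360-180; print("turn about tool x rad",-np.radians(e).round(4), "world deg",round(e,2))
        a=-np.radians(e);  # shift if turned first
        print("shift if turned first",(R.from_rotvec([a,0,0]).as_matrix().T@d).round(1))
if __name__=="__main__": plan(*map(float,sys.argv[1:]))
E
python3 go.py .5318 -.3085 .226 61.8; python3 go.py .5318 -.3085 .226 -118.2
```

```text
t 0.15 tcp [ 0.2082 -0.4816  0.2262] jaw -66.63 down [-0.0003  0.0011 -1.    ] zdir -156.6
shift tool mm [   0.3  -30.6 -365.7] (z: down is +x)
turn about tool x rad -2.2416 world deg 128.43
shift if turned first [  0.3 305.5 203.4]
t 0.15 tcp [ 0.2082 -0.4816  0.2262] jaw -66.63 down [-0.0003  0.0011 -1.    ] zdir -156.6
shift tool mm [   0.3  -30.6 -365.7] (z: down is +x)
turn about tool x rad 0.9 world deg -51.57
shift if turned first [   0.3 -305.5 -203.4]
```

```bash
python3 -m inch '[[1,0,-3,-20,0],[1,0,-3,-38,0],[1,0,-3,-40,0],[1,0,-3,-40,0],[1,0,-3,-40,0],[1,0,-3,-40,0],[1,0,-3,-40,0],[1,0,-3,-40,0],[1,0,-3,-40,0],[1,0,-3.6,-27.7,0]]' && python3 -m inch '[[1,0,0,0,0.1],[1,0,0,0,0.12],[1,0,0,0,0.12],[1,0,0,0,0.12],[1,0,0,0,0.12],[1,0,0,0,0.12],[1,0,0,0,0.12],[1,0,0,0,0.08],[1,0,0,0,0]]'; python3 go.py .5318 -.3085 .226 -118.2
python3 - <<'E'
from rig import *;import cv2,pickle
m=camera_model("wrist");im=capture("wrist")[:,:,::-1];cv2.imwrite("pics/w1.png",im);pickle.dump(m,open("pics/w1.pkl","wb"))
E
```

```text
time: 0.98
eef_pos: [0.5344, -0.3066, 0.2262]
tool_rot: [1.997, 0.415, -1.996]
contact_force: [-0.1, -0.7, -0.1]
gripper_width: 0.0921
time: 1.73
eef_pos: [0.5317, -0.3087, 0.2263]
tool_rot: [-1.944, 0.491, 1.945]
contact_force: [0.1, 0.2, 0.1]
gripper_width: 0.0915
t 1.73 tcp [ 0.5317 -0.3087  0.2263] jaw -118.36 down [-0.0007  0.0004 -1.    ] zdir 151.6
shift tool mm [ 0.3 -0.3 -0. ] (z: down is +x)
turn about tool x rad -0.0028 world deg 0.16
shift if turned first [ 0.3 -0.3 -0. ]
```

View pics/w1.png

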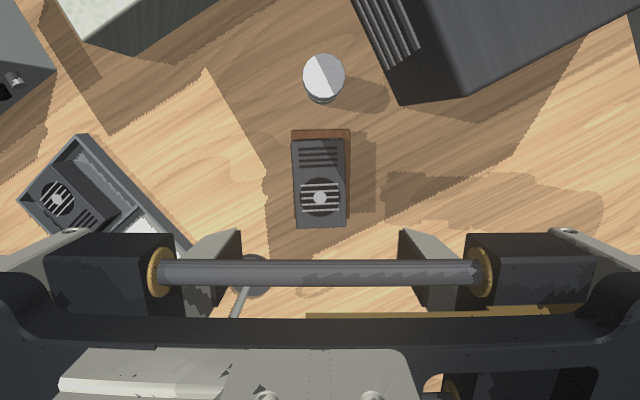

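Wrist view: tested unit top around (320,183), plinth rim at (321,134), can at (323,78). I'll overlay my model to cross-check.

```bash
python3 - <<'E'
from fit import *;import pickle
m=pickle.load(open("pics/w1.pkl","rb"))
t=[.5318,-.3085,-.4914];p=[.5346,-.3116,-.4933]
draw("pics/w1.png","pics/e1.png",m,[(box(t,.096,.056,.081),(0,255,0)),(box(t,.096,.056,.045),(255,255,0)),(box(p,.108,.068,.045),(0,0,255))],270,110,110,140,5)
E
```

```text
(no output)
```

View pics/e1.png

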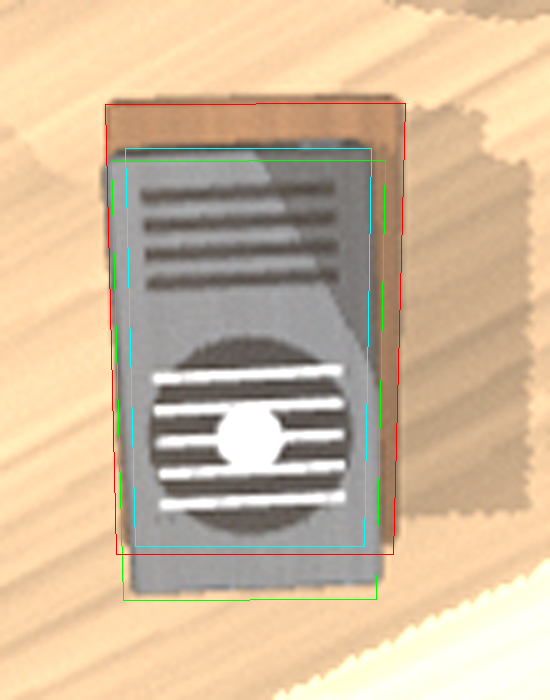

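```bash
python3 - <<'E'
from fit import *;import pickle
m=pickle.load(open("pics/w1.pkl","rb"))
t=[.5318,-.3085,-.4914];p=[.5346,-.3116,-.4933]
uv=d2p([(110,154),(364,145),(382,582),(131,592)],270,110,5)
a,r=fitbox(m,uv,[(0,0),(1,0),(2,0),(3,0)],.096,.056,[.081],t);print(a,np.degrees(a[2]),r)
uv=d2p([(107,101),(403,97),(393,545)],270,110,5)
b,r=fitbox(m,uv,[(0,0),(1,0),(2,0)],.108,.068,[.045],p);print(b,np.degrees(b[2]),r)
draw("pics/w1.png","pics/e2.png",m,[(box(a,.096,.056,.081),(0,255,0)),(box(b,.108,.068,.045),(0,0,255))],270,110,110,140,5)
E
```

```text
[ 0.5342 -0.3093 -0.4528] -25.941219461027377 [[-1.9927 -0.0376]
 [ 2.0661 -0.5878]
 [ 0.1618  0.4242]
 [-0.2453  0.4293]]
[ 0.5357 -0.3123 -0.4891] -28.024110028254977 [[-0.6048 -0.4822]
 [ 0.2791 -0.0258]
 [ 0.3527  0.6305]]
```

View pics/e2.png

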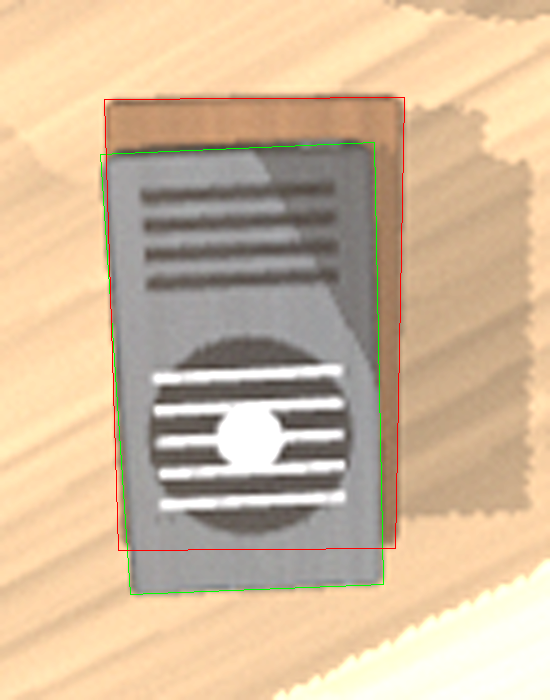

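```bash
python3 go.py .5335 -.309 .053 -116.2
```

```text
t 1.78 tcp [ 0.5317 -0.3087  0.2264] jaw -118.10 down [-0.0006  0.0004 -1.    ] zdir 151.9
shift tool mm [173.3  -0.6  -1.8] (z: down is +x)
turn about tool x rad -0.0332 world deg 1.9
shift if turned first [173.3  -0.5  -1.9]
```

```bash
python3 -m inch '[[1,10,-0.5,-1.8,-0.033],[1,22,0,0,0],[1,25,0,0,0],[1,25,0,0,0],[1,25,0,0,0],[1,25,0,0,0],[1,20,0,0,0],[1,12,0,0,0],[1,9,0,0,0],[1,0,0,0,0]]' && python3 -m inch '[[0.55,0,0,0,0],[0.5,0,0,0,0],[0.4,0,0,0,0],[0.4,0,0,0,0],[0.4,0,0,0,0]]'; python3 go.py .5335 -.309 .053 -116.2
python3 - <<'E'
from rig import *;import cv2
cv2.imwrite("pics/w2.png",capture("wrist")[:,:,::-1])
E
```

```text
time: 2.62
eef_pos: [0.533, -0.3088, 0.0521]
tool_rot: [-1.964, 0.457, 1.969]
contact_force: [0.3, -0.0, -0.2]
gripper_width: 0.0919
time: 3.03
eef_pos: [0.534, -0.3095, 0.0546]
tool_rot: [-1.968, 0.46, 1.965]
contact_force: [-0.0, 0.6, 0.7]
gripper_width: 0.0631
t 3.03 tcp [ 0.534  -0.3095  0.0546] jaw -116.30 down [ 0.0012 -0.001  -1.    ] zdir 153.7
shift tool mm [ 1.6 -0.3  0.7] (z: down is +x)
turn about tool x rad -0.0018 world deg 0.1
shift if turned first [ 1.6 -0.3  0.7]
```

View pics/w2.png

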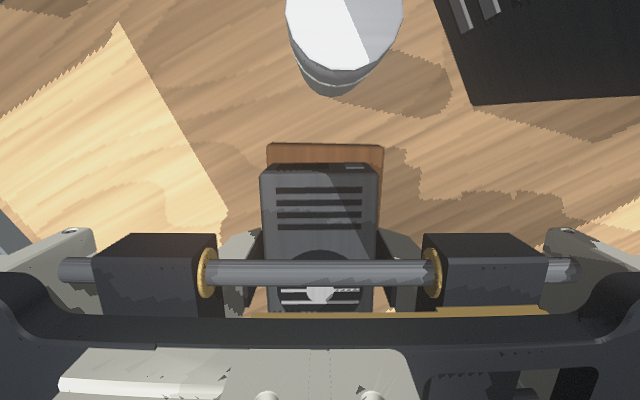

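The unit (x 260–378) sits between the fingers, roughly centred. Closing.

```bash
python3 -m inch '[[0.2,0,0,0,0],[0,0,0,0,0],[0,0,0,0,0],[0,0,0,0,0],[0,0,0,0,0],[0,0,0,0,0]]' && python3 -m inch '[[0,-4,0,0,0],[0,-8,0,0,0],[0,-14,0,0,0],[0,-20,0,0,0],[0,-22,0,0,0],[0,-22,0,0,0],[0,-22,0,0,0],[0,-22,0,0,0],[0,-22,0,0,0],[0,-18,0,0,0]]' ; python3 go.py .5459 -.0248 .226 -80
python3 - <<'E'
from rig import *;import cv2
cv2.imwrite("pics/w3.png",capture("wrist")[:,:,::-1])
E
```

```text
time: 3.58
eef_pos: [0.5338, -0.3094, 0.0542]
tool_rot: [-1.967, 0.46, 1.966]
contact_force: [-0.5, 0.6, 5.8]
gripper_width: 0.0557
time: 4.42
eef_pos: [0.5336, -0.3091, 0.2295]
tool_rot: [-1.967, 0.46, 1.966]
contact_force: [0.5, -0.6, -3.6]
gripper_width: 0.0559
t 4.42 tcp [ 0.5336 -0.3091  0.2295] jaw -116.31 down [ 0.0005 -0.0004 -1.    ] zdir 153.7
shift tool mm [   3.4 -260.4  115. ] (z: down is +x)
turn about tool x rad -0.6337 world deg 36.31
shift if turned first [   3.4 -277.9  -61.5]
```

View pics/w3.png

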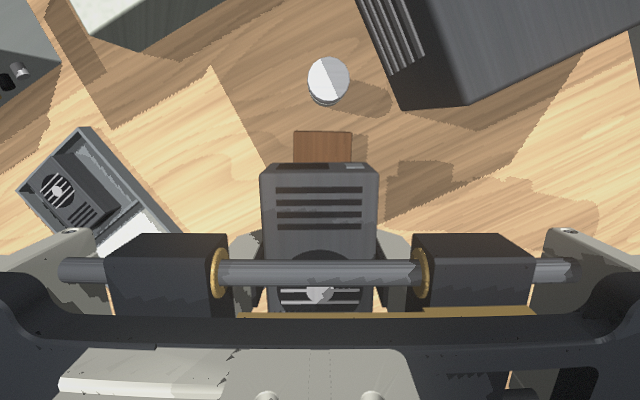

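Unit held squarely, clear of the plinth. Moving on to above the tray.

```bash
python3 -m inch '[[0,0,0,0,-0.06],[0,0,0,0,-0.1],[0,0,0,0,-0.1],[0,0,0,0,-0.1],[0,0,0,0,-0.1],[0,0,0,0,-0.1],[0,0,0,0,-0.0737],[0,0,0,0,0]]' && python3 -m inch '[[0,0,-15,-3.3,0],[0,0,-25,-5.5,0],[0,0,-34,-7.5,0],[0,0,-34,-7.5,0],[0,0,-34,-7.5,0],[0,0,-34,-7.5,0],[0,0,-34,-7.5,0],[0,0,-34,-7.5,0],[0,0,-24,-5.3,0],[0,0,-10,-2.4,0]]' && python3 -m inch '[[0,0,0,0,0],[0,0,0,0,0]]'; python3 go.py .5459 -.0248 .226 -80
python3 - <<'E'
from rig import *;import cv2,pickle
m=camera_model("wrist");im=capture("wrist")[:,:,::-1];cv2.imwrite("pics/w4.png",im);pickle.dump(m,open("pics/w4.pkl","wb"))
cv2.imwrite("pics/top4.png",capture("top")[:,:,::-1])
from fit import *
tr=[.6016,-.015,-2.9672+np.pi]
draw("pics/w4.png","pics/e4.png",m,[(box(tr,.23,.14,.022),(0,255,0)),(box(tr,.004,.132,.022),(255,0,0))],150,0,350,260,2)
E
```

```text
time: 5.13
eef_pos: [0.5332, -0.3089, 0.2267]
tool_rot: [2.128, 0.19, -2.131]
contact_force: [-0.1, -0.6, -2.7]
gripper_width: 0.0561
time: 5.97
eef_pos: [0.5452, -0.0206, 0.2276]
tool_rot: [2.13, 0.189, -2.131]
contact_force: [0.1, 0.5, -2.7]
gripper_width: 0.0558
time: 6.13
eef_pos: [0.5457, -0.0244, 0.2276]
tool_rot: [2.129, 0.186, -2.13]
contact_force: [-1.1, 0.1, -2.5]
gripper_width: 0.0559
t 6.13 tcp [ 0.5457 -0.0244  0.2276] jaw -79.99 down [-0.0003 -0.0006 -1.    ] zdir -170.0
shift tool mm [ 1.6  0.4 -0.1] (z: down is +x)
turn about tool x rad 0.0001 world deg -0.01
shift if turned first [ 1.6  0.4 -0.1]
```

View pics/e4.png

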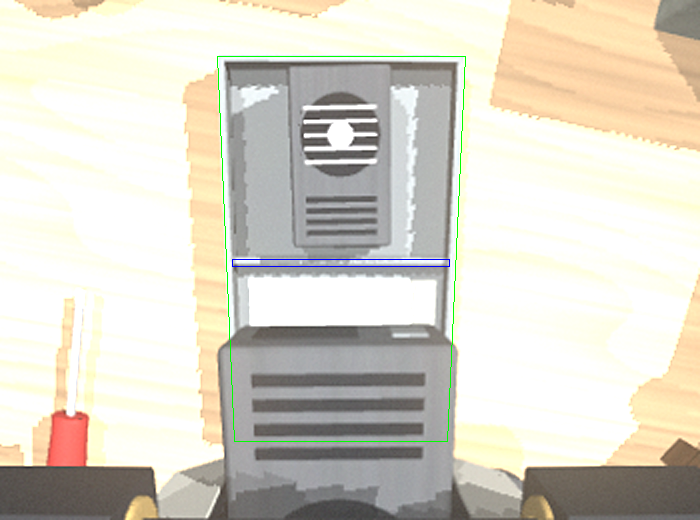

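View pics/top4.png

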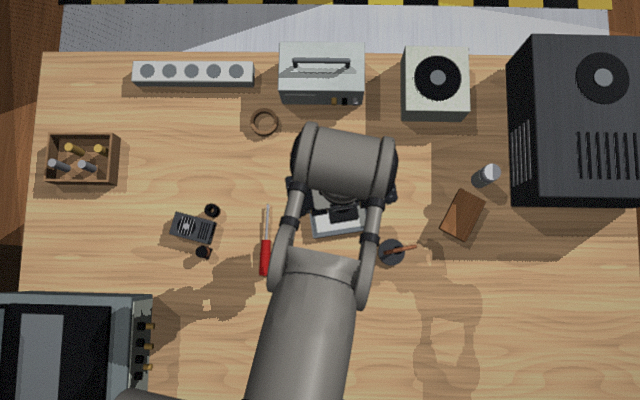

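```bash
python3 - <<'E'
from look import *;import pickle
from rig import *
m=pickle.load(open("pics/w4.pkl","rb"))
for px in [(150+222/2,348/2),(150+456/2,346/2)]:
    w=unproj(m,px,.2545);d=w[:2]-[.5457,-.0244];a=np.radians(10);print(w,d@[np.cos(a),np.sin(a)],d@[-np.sin(a),np.cos(a)])
cv2.imwrite("pics/side4.png",capture("side")[:,:,::-1])
E
```

```text
[0.5874 0.0105 0.2545] 0.04710437368597098 0.027131798190984557
[ 0.5971 -0.0417  0.2545] 0.04757536874707766 -0.025993607623486695
```

View pics/side4.png

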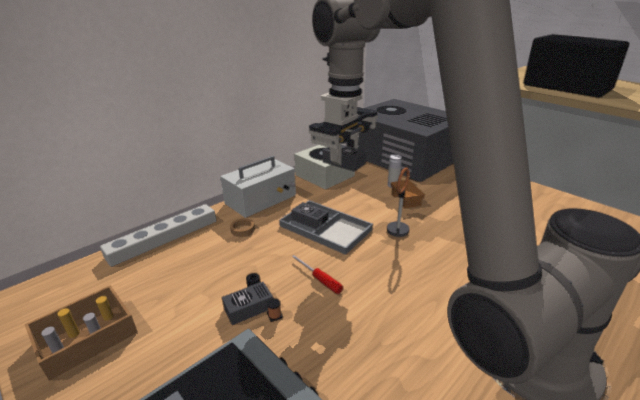

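Unit is centred on the TCP within 1 mm (front edge 47.3 mm ahead), the tray matches the model, and the wrist stays high over the probe. Lowering.

```bash
python3 -m inch '[[0,8,0.4,0,0],[0,18,0,0,0],[0,25,0,0,0],[0,28,0,0,0],[0,28,0,0,0],[0,28,0,0,0],[0,24,0,0,0],[0,16,0,0,0],[0,10,0,0,0],[0,5,0,0,0]]' && python3 -m inch '[[0,3,0,0,0],[0,0,0,0,0],[0,0,0,0,0]]'; python3 go.py .5459 -.0248 .0132 -80
python3 - <<'E'
from rig import *;import cv2
cv2.imwrite("pics/w5.png",capture("wrist")[:,:,::-1])
E
```

```text
time: 7.12
eef_pos: [0.5451, -0.0258, 0.0359]
tool_rot: [2.128, 0.186, -2.134]
contact_force: [-0.4, -0.4, -3.0]
gripper_width: 0.0555
time: 7.37
eef_pos: [0.5467, -0.0255, 0.0355]
tool_rot: [2.132, 0.185, -2.128]
contact_force: [-0.2, -0.0, -3.2]
gripper_width: 0.0554
t 7.37 tcp [ 0.5467 -0.0255  0.0355] jaw -80.02 down [ 0.0017 -0.0004 -1.    ] zdir -170.0
shift tool mm [22.3 -0.8  0.7] (z: down is +x)
turn about tool x rad -0.0003 world deg 0.02
shift if turned first [22.3 -0.8  0.7]
```

View pics/w5.png

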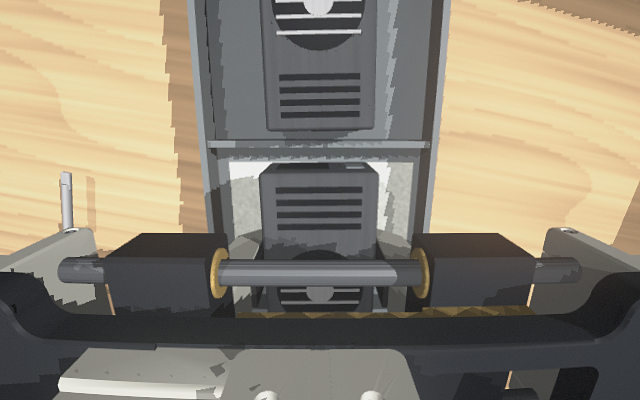

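Unit hovers inside the compartment, front edge (row 163) short of the divider (row 145), with the fingers inside the side walls. Final slow lowering.

```bash
python3 -m inch '[[0,6,-0.4,0,0],[0,6,0,0,0],[0,4,0,0,0],[0,2.5,0,0,0],[0,1.5,0,0,0],[0,1,0,0,0],[0,0,0,0,0]]' ; python3 go.py .5459 -.0248 .0132 -80
```

```text
time: 8.0
eef_pos: [0.5459, -0.0248, 0.0135]
tool_rot: [2.13, 0.186, -2.13]
contact_force: [-0.6, -0.6, -4.0]
gripper_width: 0.056
t 8.00 tcp [ 0.5459 -0.0248  0.0135] jaw -80.00 down [-0.0003 -0.0001 -1.    ] zdir -170.0
shift tool mm [ 0.3  0.  -0. ] (z: down is +x)
turn about tool x rad 0.0001 world deg -0.0
shift if turned first [ 0.3  0.  -0. ]
```

```bash
python3 -m inch '[[0,0.7,0,0,0],[0,0.7,0,0,0],[0,0,0,0,0]]' ; python3 go.py .5459 -.0248 .0132 -80
```

```text
time: 8.25
eef_pos: [0.5461, -0.0248, 0.0132]
tool_rot: [2.131, 0.186, -2.129]
contact_force: [-2.9, 0.6, 3.6]
gripper_width: 0.0561
t 8.25 tcp [ 0.5461 -0.0248  0.0132] jaw -80.00 down [ 0.0008 -0.0003 -1.    ] zdir -170.0
shift tool mm [ 0.  -0.1  0.2] (z: down is +x)
turn about tool x rad 0.0 world deg -0.0
shift if turned first [ 0.  -0.1  0.2]
```

Vertical force went from -4 N to +3.6 N at the expected height, so it has touched down. Releasing with a partial opening because of the tray walls.

```bash
python3 -m inch '[[0.66,0,0,0,0],[0.72,0,0,0,0],[0.76,0,0,0,0],[0.78,0,0,0,0],[0.78,0,0,0,0],[0.78,0,0,0,0]]' && python3 -m inch '[[0.78,-5,0,0,0],[0.78,-12,0,0,0],[0.78,-22,0,0,0],[0.78,-30,0,0,0],[0.78,-35,0,0,0],[0.78,-35,0,0,0],[0.78,-35,0,0,0],[0.78,-25,0,0,0],[1,-14,0,0,0],[1,0,0,0,0]]' ; python3 - <<'E'
from rig import *;import cv2
cv2.imwrite("pics/w6.png",capture("wrist")[:,:,::-1])
E
python3 go.py .489 .345 .226 -13.6;python3 go.py .489 .345 .226 166.4
```

```text
time: 8.75
eef_pos: [0.546, -0.0248, 0.0123]
tool_rot: [2.13, 0.186, -2.13]
contact_force: [-0.0, -0.1, 0.1]
gripper_width: 0.0716
time: 9.58
eef_pos: [0.5475, -0.025, 0.2295]
tool_rot: [2.137, 0.184, -2.121]
contact_force: [0.8, -0.4, -0.6]
gripper_width: 0.0803
t 9.63 tcp [ 0.5466 -0.0249  0.227 ] jaw -80.00 down [ 0.0037 -0.0008 -1.    ] zdir -170.0
shift tool mm [   0.5 -374.3   -7.5] (z: down is +x)
turn about tool x rad -1.1589 world deg 66.4
shift if turned first [   0.5 -142.9 -346. ]
t 9.63 tcp [ 0.5466 -0.0249  0.227 ] jaw -80.00 down [ 0.0037 -0.0008 -1.    ] zdir -170.0
shift tool mm [   0.5 -374.3   -7.5] (z: down is +x)
turn about tool x rad 1.9827 world deg -113.6
shift if turned first [  0.5 142.9 346. ]
```

View pics/w6.png

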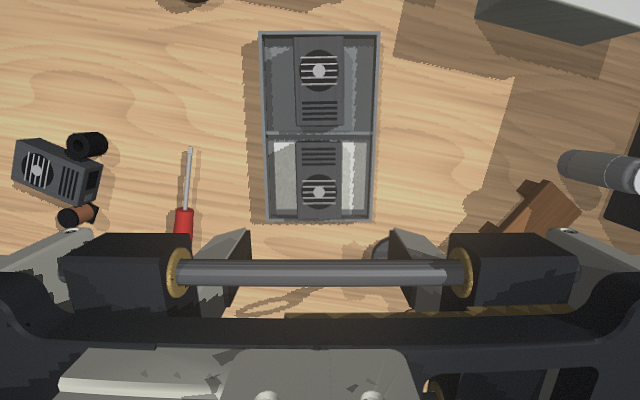

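Tested unit lies flat and square in the tray (slots end at row 140, fan at (319,190)); nothing else disturbed. Now to the next unit; I've picked the wrist turn that keeps joint 6 in range.

```bash
python3 go.py .501 .341 .226 166.4; python3 - <<'E'
from rig import *;print(observe()["joint_positions"])
E
```

```text
t 9.63 tcp [ 0.5466 -0.0249  0.227 ] jaw -80.00 down [ 0.0037 -0.0008 -1.    ] zdir -170.0
shift tool mm [   0.5 -368.3  -18.7] (z: down is +x)
turn about tool x rad 1.9827 world deg -113.6
shift if turned first [  0.5 130.3 344.9]
[-1.85573485e-01  3.80246709e-01  1.46572972e+00 -8.07174047e-05
  1.29180514e+00  1.21072011e+00]
```

```bash
python3 -m inch '[[1,0,-18,-1,0],[1,0,-35,-2,0],[1,0,-39,-2,0],[1,0,-39,-2,0],[1,0,-39,-2,0],[1,0,-39,-2,0],[1,0,-39,-2,0],[1,0,-39,-2,0],[1,0,-39,-2,0],[1,0,-42.3,-1.7,0]]' && python3 -m inch '[[1,0,0,0,-0.12],[1,0,0,0,-0.12],[1,0,0,0,-0.12],[1,0,0,0,-0.12],[1,0,0,0,-0.12],[1,0,0,0,-0.12],[1,0,0,0,-0.12],[1,0,0,0,-0.12],[1,0,0,0,-0.12],[1,0,0,0,-0.12]]' && python3 -m inch '[[1,0,0,0,-0.12],[1,0,0,0,-0.12],[1,0,0,0,-0.12],[1,0,0,0,-0.12],[1,0,0,0,-0.12],[1,0,0,0,-0.12],[1,0,0,0,-0.12],[1,0,0,0,-0.12],[1,0,0,0,-0.12],[1,0,0,0,-0.12]]' && python3 -m inch '[[1,0,0,0,-0.12],[1,0,0,0,-0.12],[1,0,0,0,-0.12],[1,0,0,0,-0.12],[1,0,0,0,-0.12],[1,0,0,0,-0.12],[1,0,0,0,-0.12],[1,0,0,0,-0.12],[1,0,0,0,-0.12],[1,0,0,0,-0.12]]' ; python3 go.py .501 .341 .226 166.4
```

```text
time: 10.47
eef_pos: [0.4993, 0.3417, 0.2231]
tool_rot: [2.126, 0.184, -2.133]
contact_force: [1.9, 0.5, 0.5]
gripper_width: 0.0919
time: 11.3
eef_pos: [0.4997, 0.3401, 0.2229]
tool_rot: [1.345, 1.114, -1.352]
contact_force: [0.0, -0.0, 0.2]
gripper_width: 0.0918
time: 12.13
eef_pos: [0.4997, 0.3401, 0.2229]
tool_rot: [0.438, 1.528, -0.442]
contact_force: [0.7, 0.5, -0.0]
gripper_width: 0.0919
time: 12.97
eef_pos: [0.4997, 0.3401, 0.223]
tool_rot: [-0.501, 1.516, 0.5]
contact_force: [0.6, -1.3, 0.2]
gripper_width: 0.0918
t 12.97 tcp [0.4997 0.3401 0.223 ] jaw 126.60 down [-0.0034 -0.0019 -1.    ] zdir 36.6
shift tool mm [-3.1 -0.   1.6] (z: down is +x)
turn about tool x rad -0.6946 world deg 39.8
shift if turned first [-3.1 -1.   1.2]
```

```bash
python3 -m inch '[[1,0,0,0,-0.12],[1,0,0,0,-0.12],[1,0,0,0,-0.12],[1,0,0,0,-0.12],[1,0,0,0,-0.12],[1,0,0,0,-0.0946],[1,0,-1,1,0],[1,0,0,0,0]]'; python3 go.py .501 .341 .226 166.4
python3 - <<'E'
from rig import *;import cv2,pickle
m=camera_model("wrist");im=capture("wrist")[:,:,::-1];cv2.imwrite("pics/w7.png",im);pickle.dump(m,open("pics/w7.pkl","wb"))
from fit import *
n=[.4957,.32,-1.8077]
draw("pics/w7.png","pics/e7.png",m,[(box(n,.096,.056,.036),(0,255,0)),(box(n,.096,.056,0),(255,0,0))],240,110,160,150,5)
E
```

```text
time: 13.63
eef_pos: [0.5013, 0.341, 0.2236]
tool_rot: [-1.026, 1.318, 1.027]
contact_force: [0.0, -0.1, 0.4]
gripper_width: 0.0917
t 13.63 tcp [0.5013 0.341  0.2236] jaw 165.89 down [-0.0024 -0.0013 -1.    ] zdir 75.9
shift tool mm [-2.4  0.3 -0.1] (z: down is +x)
turn about tool x rad -0.009 world deg 0.51
shift if turned first [-2.4  0.3 -0.1]
```

View pics/e7.png

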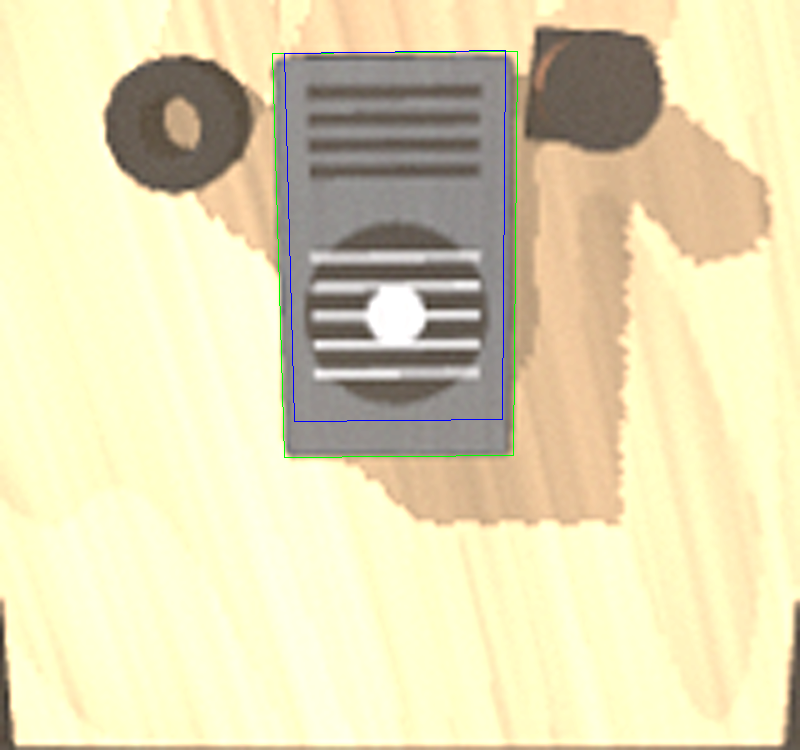

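```bash
python3 - <<'E'
from fit import *;import pickle
m=pickle.load(open("pics/w7.pkl","rb"))
n=[.4957,.32,-1.8077]
uv=d2p([(276,56),(517,55),(513,455),(287,455)],240,110,5)
a,r=fitbox(m,uv,[(1,0),(0,0),(3,0),(2,0)],.096,.056,[.036],n)
b,r2=fitbox(m,uv,[(0,0),(1,0),(2,0),(3,0)],.096,.056,[.036],n)
if abs(r2).sum()<abs(r).sum(): a,r=b,r2
print(a,np.degrees(a[2]),r)
c=np.array([np.cos(a[2]),np.sin(a[2])]);print("grip",a[:2]-.015*c)
E
```

```text
[ 0.4954  0.3205 -1.8099] -103.69827258062185 [[-0.2889 -0.2945]
 [ 0.4149 -0.4484]
 [ 0.1448  0.2713]
 [-0.2788  0.6035]]
grip [0.499 0.335]
```

```bash
python3 go.py .499 .335 .009 166.3
```

```text
t 13.68 tcp [0.5014 0.341  0.2239] jaw 165.88 down [-0.0019 -0.0011 -1.    ] zdir 75.9
shift tool mm [214.9   0.5  -6.1] (z: down is +x)
turn about tool x rad -0.0073 world deg 0.42
shift if turned first [214.9   0.5  -6.1]
```

```bash
python3 -m inch '[[1,10,0.5,-6,-0.007],[1,20,0,0,0],[1,27,0,0,0],[1,27,0,0,0],[1,27,0,0,0],[1,27,0,0,0],[1,14,0,0,0],[1,5,0,0,0],[1,0,0,0,0],[1,0,0,0,0]]'; python3 go.py .499 .335 .009 166.3
python3 - <<'E'
from rig import *;import cv2
cv2.imwrite("pics/w8.png",capture("wrist")[:,:,::-1])
E
```

```text
time: 14.52
eef_pos: [0.5002, 0.3357, 0.0688]
tool_rot: [-1.033, 1.311, 1.032]
contact_force: [0.4, -0.4, 0.8]
gripper_width: 0.0919
t 14.52 tcp [0.5002 0.3357 0.0688] jaw 166.40 down [ 0.0007  0.0002 -1.    ] zdir 76.4
shift tool mm [59.8  1.  -1. ] (z: down is +x)
turn about tool x rad 0.0018 world deg -0.1
shift if turned first [59.8  1.  -1. ]
```

View pics/w8.png

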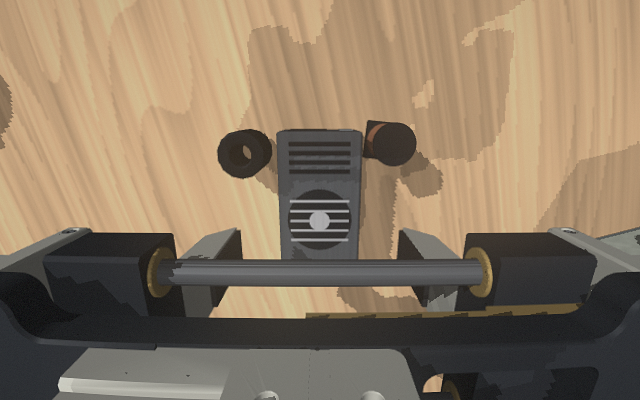

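Unit (x 278–361) is centred between the open fingers (240–400); ferrite (245,153) and choke (388,142) are well ahead of them. Going down the rest of the way.

```bash
python3 -m inch '[[1,10,1,-1,0],[1,15,0,0,0],[1,15,0,0,0],[1,11,0,0,0],[1,6,0,0,0],[1,3,0,0,0],[0.8,0,0,0,0],[0.65,0,0,0,0],[0.65,0,0,0,0],[0.65,0,0,0,0]]'; python3 go.py .499 .335 .009 166.3
python3 - <<'E'
from rig import *;import cv2
cv2.imwrite("pics/w9.png",capture("wrist")[:,:,::-1])
E
```

```text
time: 15.4
eef_pos: [0.499, 0.335, 0.009]
tool_rot: [-1.034, 1.31, 1.033]
contact_force: [0.3, 0.4, 0.1]
gripper_width: 0.0698
t 15.40 tcp [0.499 0.335 0.009] jaw 166.46 down [ 0.0013  0.0006 -1.    ] zdir 76.5
shift tool mm [ 0.  0. -0.] (z: down is +x)
turn about tool x rad 0.0028 world deg -0.16
shift if turned first [ 0.  0. -0.]
```

View pics/w9.png

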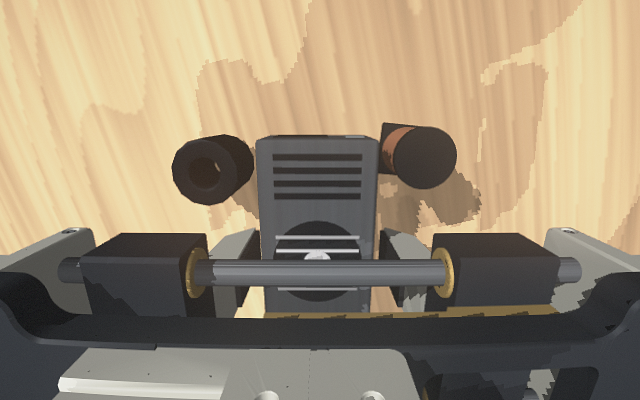

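Fingers straddle the unit, clear of both bystanders. Closing, then a small test lift.

```bash
python3 -m inch '[[0.3,0,0,0,0],[0,0,0,0,0],[0,0,0,0,0],[0,0,0,0,0],[0,0,0,0,0],[0,0,0,0,0]]' && python3 -m inch '[[0,-2,0,0,0],[0,-5,0,0,0],[0,-9,0,0,0],[0,-12,0,0,0],[0,-12,0,0,0],[0,-10,0,0,0],[0,-6,0,0,0],[0,-2,0,0,0],[0,0,0,0,0]]'; python3 go.py .499 .335 .009 166.3
python3 - <<'E'
from rig import *;import cv2
cv2.imwrite("pics/w10.png",capture("wrist")[:,:,::-1])
cv2.imwrite("pics/s10.png",capture("side")[:,:,::-1])
from look import crop
crop("pics/s10.png","pics/s10c.png",180,210,160,130,5)
E
```

```text
time: 15.95
eef_pos: [0.499, 0.3349, 0.0087]
tool_rot: [-1.034, 1.311, 1.033]
contact_force: [0.9, 0.5, 4.7]
gripper_width: 0.0556
time: 16.7
eef_pos: [0.4989, 0.335, 0.0672]
tool_rot: [-1.033, 1.31, 1.033]
contact_force: [0.5, -0.0, -3.9]
gripper_width: 0.0558
t 16.70 tcp [0.4989 0.335  0.0672] jaw 166.46 down [ 0.0013  0.0006 -1.    ] zdir 76.5
shift tool mm [58.2 -0.   0. ] (z: down is +x)
turn about tool x rad 0.0028 world deg -0.16
shift if turned first [58.2 -0.   0. ]
```

View pics/w10.png

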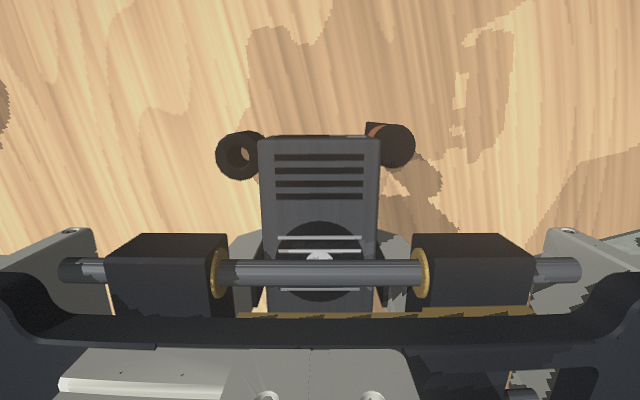

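View pics/s10c.png

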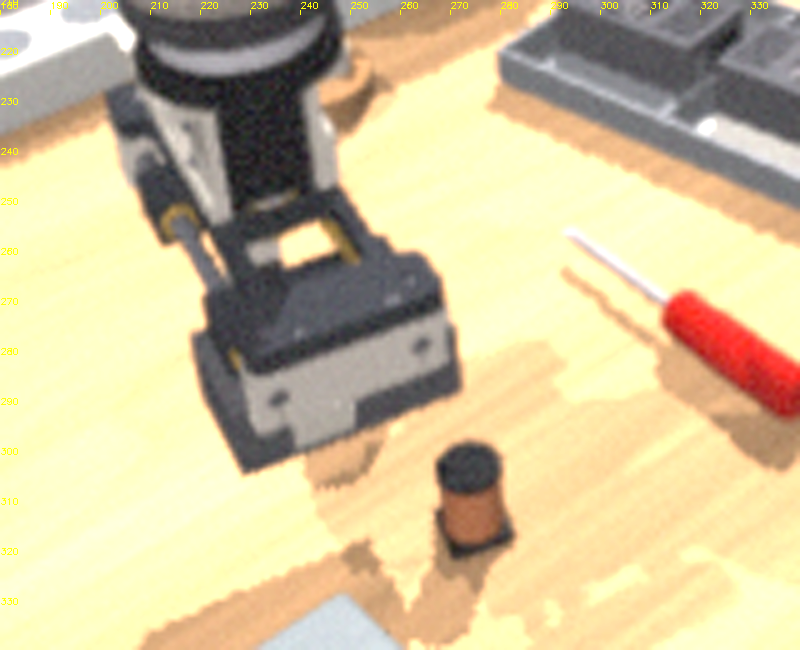

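Held level (front edge unchanged at row 136), ferrite and choke untouched. Lifting, turning and carrying.

```bash
python3 -m inch '[[0,-5,0,0,0],[0,-12,0,0,0],[0,-20,0,0,0],[0,-25,0,0,0],[0,-28,0,0,0],[0,-28,0,0,0],[0,-28,0,0,0],[0,-22,0,0,0],[0,-12,0,0,0],[0,-5,0,0,0]]' && python3 -m inch '[[0,0,0,0,0.05],[0,0,0,0,0.09],[0,0,0,0,0.1],[0,0,0,0,0.1],[0,0,0,0,0.1],[0,0,0,0,0.1],[0,0,0,0,0.1],[0,0,0,0,0.1],[0,0,0,0,0.1],[0,0,0,0,0.1]]' && python3 -m inch '[[0,0,0,0,0.1],[0,0,0,0,0.1],[0,0,0,0,0.1],[0,0,0,0,0.1],[0,0,0,0,0.1],[0,0,0,0,0.1],[0,0,0,0,0.1],[0,0,0,0,0.1],[0,0,0,0,0.06],[0,0,0,0,0.02]]'; python3 go.py .5485 -.3191 .25 61.9
```

```text
time: 17.63
eef_pos: [0.4992, 0.3351, 0.2537]
tool_rot: [-1.034, 1.308, 1.032]
contact_force: [0.4, -0.3, -3.2]
gripper_width: 0.056
time: 18.47
eef_pos: [0.4981, 0.3345, 0.2499]
tool_rot: [-0.306, 1.552, 0.305]
contact_force: [0.3, 0.2, -2.6]
gripper_width: 0.056
time: 19.3
eef_pos: [0.4981, 0.3345, 0.25]
tool_rot: [0.381, 1.539, -0.384]
contact_force: [-0.5, 1.4, -3.3]
gripper_width: 0.0556
t 19.30 tcp [0.4981 0.3345 0.25  ] jaw 62.04 down [-0.0022 -0.0013 -1.    ] zdir -28.0
shift tool mm [   0.7 -553.7  351. ] (z: down is +x)
turn about tool x rad 0.0024 world deg -0.14
shift if turned first [   0.7 -552.8  352.3]
```

```bash
python3 -m inch '[[0,0,-6.8,4.3,0],[0,0,-13.5,8.6,0],[0,0,-20.3,12.8,0],[0,0,-25.3,16,0],[0,0,-25.3,16,0],[0,0,-25.3,16,0],[0,0,-25.3,16,0],[0,0,-25.3,16,0],[0,0,-25.3,16,0],[0,0,-25.3,16,0]]' && python3 -m inch '[[0,0,-25.3,16,0],[0,0,-25.3,16,0],[0,0,-25.3,16,0],[0,0,-25.3,16,0],[0,0,-25.3,16,0],[0,0,-25.3,16,0],[0,0,-25.3,16,0],[0,0,-25.3,16,0],[0,0,-25.3,16,0],[0,0,-25.3,16,0]]' && python3 -m inch '[[0,0,-25.3,16,0],[0,0,-20.3,12.8,0],[0,0,-18,11.5,0],[0,0,-12,7.6,0],[0,0,-6,4,0],[0,0,0,0,0],[0,0,0,0,0]]'; python3 go.py .5485 -.3191 .25 61.9
```

```text
time: 20.13
eef_pos: [0.5182, 0.076, 0.251]
tool_rot: [0.379, 1.538, -0.38]
contact_force: [0.5, -0.3, -4.5]
gripper_width: 0.0556
time: 20.97
eef_pos: [0.5415, -0.2222, 0.2509]
tool_rot: [0.379, 1.538, -0.379]
contact_force: [0.3, -0.1, -2.5]
gripper_width: 0.0558
time: 21.55
eef_pos: [0.5497, -0.3165, 0.2509]
tool_rot: [0.381, 1.538, -0.38]
contact_force: [-0.2, -0.4, -3.5]
gripper_width: 0.0558
t 21.55 tcp [ 0.5497 -0.3165  0.2509] jaw 62.20 down [-0.0008  0.001  -1.    ] zdir -27.8
shift tool mm [ 0.9 -2.9  0.2] (z: down is +x)
turn about tool x rad 0.0053 world deg -0.3
shift if turned first [ 0.9 -2.9  0.2]
```

```bash
python3 -m inch '[[0,6,-2.9,0.2,0.005],[0,14,0,0,0],[0,22,0,0,0],[0,25,0,0,0],[0,25,0,0,0],[0,25,0,0,0],[0,20,0,0,0],[0,12,0,0,0],[0,6,0,0,0],[0,0,0,0,0]]' && python3 -m inch '[[0,0,0,0,0]]'; python3 go.py .5485 -.3191 .0537 61.9
python3 - <<'E'
from rig import *;import cv2,pickle
m=camera_model("wrist");im=capture("wrist")[:,:,::-1];cv2.imwrite("pics/w11.png",im);pickle.dump(m,open("pics/w11.pkl","wb"))
cv2.imwrite("pics/top11.png",capture("top")[:,:,::-1])
from fit import *
p=[.5353,-.312,np.radians(-28.1)]
draw("pics/w11.png","pics/e11.png",m,[(box(p,.108,.068,.045),(0,0,255))],220,60,200,190,4)
E
```

```text
time: 22.38
eef_pos: [0.5482, -0.3181, 0.0948]
tool_rot: [0.385, 1.539, -0.383]
contact_force: [-0.3, 0.1, -3.1]
gripper_width: 0.0556
time: 22.47
eef_pos: [0.5492, -0.3191, 0.0969]
tool_rot: [0.384, 1.536, -0.384]
contact_force: [-0.5, 0.2, -2.0]
gripper_width: 0.0559
t 22.47 tcp [ 0.5492 -0.3191  0.0969] jaw 61.94 down [ 0.0005 -0.0004 -1.    ] zdir -28.1
shift tool mm [43.2 -0.3 -0.6] (z: down is +x)
turn about tool x rad 0.0008 world deg -0.04
shift if turned first [43.2 -0.3 -0.6]
```

View pics/e11.png

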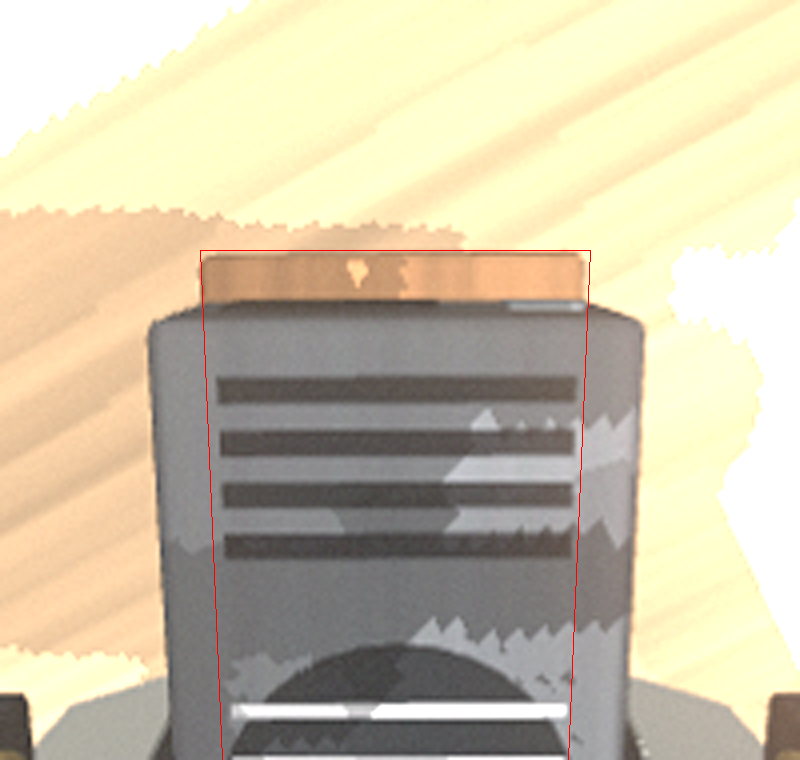

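View pics/top11.png

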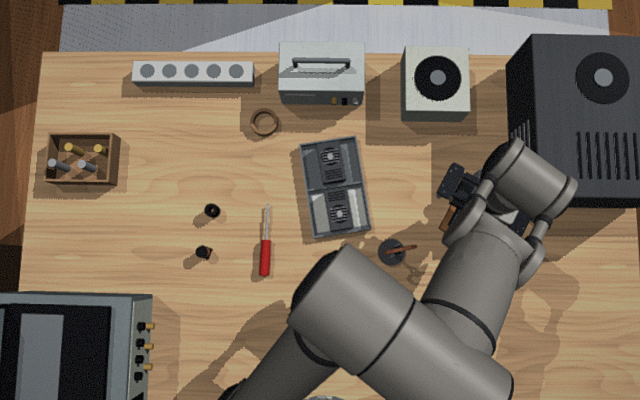

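```bash
python3 - <<'E'
from fit import *;import pickle
m=pickle.load(open("pics/w11.pkl","rb"))
a=np.radians(151.9);ex=np.array([np.cos(a),np.sin(a)]);ey=np.array([-ex[1],ex[0]])
o=np.array([.5353,-.312])
for nm,d,z in [("unit",(151,324),.1242),("unit",(642,324),.1242),("plinth",(201,254),.045),("plinth",(586,254),.045)]:
    w=unproj(m,d2p(d,220,60,4),z)[:2]-o;print(nm,w@ex*1000,w@ey*1000)
t=np.array([.5492,-.3191])-o;print("tcp",t@ex*1000,t@ey*1000)
E
```

```text
unit 47.08850071726975 26.551453261742047
unit 47.14133325851703 -27.463316302663433
plinth 53.326312354049634 33.800851422094745
plinth 53.3840470576039 -33.26542910298787
tcp -15.605747794303412 -0.28396440022437003
```

Unit and plinth agree to better than 1 mm in the plinth frame (front edges 47.1 vs 53.4 mm, sides centred within 0.7 mm). Lowering.

```bash
python3 -m inch '[[0,6,-0.6,-0.4,0],[0,11,0,0,0],[0,10,0,0,0],[0,6,0,0,0],[0,4,0,0,0],[0,2,0,0,0],[0,1.5,0,0,0],[0,0.7,0,0,0],[0,0,0,0,0],[0,0,0,0,0]]'; python3 go.py .5485 -.3191 .0537 61.9
```

```text
time: 23.4
eef_pos: [0.5484, -0.32, 0.0555]
tool_rot: [0.384, 1.536, -0.385]
contact_force: [0.7, -0.2, -2.6]
gripper_width: 0.0559
t 23.40 tcp [ 0.5484 -0.32    0.0555] jaw 61.90 down [ 0.0005 -0.0005 -1.    ] zdir -28.1
shift tool mm [ 1.8  0.8 -0.3] (z: down is +x)
turn about tool x rad -0.0 world deg 0.0
shift if turned first [ 1.8  0.8 -0.3]
```

```bash
python3 -m inch '[[0,0.7,0.2,-0.3,0],[0,0.7,0,0,0],[0,0.5,0,0,0],[0,0,0,0,0],[0,0,0,0,0]]'; python3 go.py .5485 -.3191 .0537 61.9
```

```text
time: 23.82
eef_pos: [0.5482, -0.3195, 0.0537]
tool_rot: [0.384, 1.536, -0.385]
contact_force: [-1.2, 0.2, 1.4]
gripper_width: 0.0558
t 23.82 tcp [ 0.5482 -0.3195  0.0537] jaw 61.90 down [ 0.0003 -0.0003 -1.    ] zdir -28.1
shift tool mm [-0.   0.5  0.1] (z: down is +x)
turn about tool x rad 0.0 world deg -0.0
shift if turned first [-0.   0.5  0.1]
```

Touching down (force now +1.4 N at the expected height). Releasing and rising.

```bash
python3 -m inch '[[0.63,0.3,0,0,0],[0.66,0,0,0,0],[0.72,0,0,0,0],[0.85,0,0,0,0],[0.85,0,0,0,0],[0.85,0,0,0,0],[0.85,0,0,0,0]]' && python3 -m inch '[[0.85,-5,0,0,0],[0.85,-12,0,0,0],[0.85,-22,0,0,0],[0.85,-30,0,0,0],[0.85,-30,0,0,0],[0.85,-30,0,0,0],[0.85,-25,0,0,0],[0.85,-14,0,0,0],[0.85,-5,0,0,0],[0.85,0,0,0,0]]' ; python3 - <<'E'
from rig import *;import cv2,pickle
m=camera_model("wrist");im=capture("wrist")[:,:,::-1];cv2.imwrite("pics/w12.png",im);pickle.dump(m,open("pics/w12.pkl","wb"))
from fit import *
p=[.5353,-.312,np.radians(-28.1)]
draw("pics/w12.png","pics/e12.png",m,[(box(p,.108,.068,.045),(0,0,255)),(box(p,.096,.056,.081),(0,255,0))],240,110,160,150,5)
E
python3 go.py .5485 -.3191 .0537 61.9
```

```text
time: 24.4
eef_pos: [0.5481, -0.3195, 0.0529]
tool_rot: [0.385, 1.536, -0.385]
contact_force: [-0.5, 0.3, 0.7]
gripper_width: 0.0776
time: 25.23
eef_pos: [0.5485, -0.3198, 0.2283]
tool_rot: [0.383, 1.533, -0.386]
contact_force: [-0.7, 0.8, 0.7]
gripper_width: 0.078
t 25.28 tcp [ 0.548  -0.3195  0.2264] jaw 61.90 down [ 0.0007 -0.0006 -1.    ] zdir -28.1
shift tool mm [172.7   0.6   0.1] (z: down is +x)
turn about tool x rad -0.0001 world deg 0.0
shift if turned first [172.7   0.6   0.1]
```

View pics/e12.png

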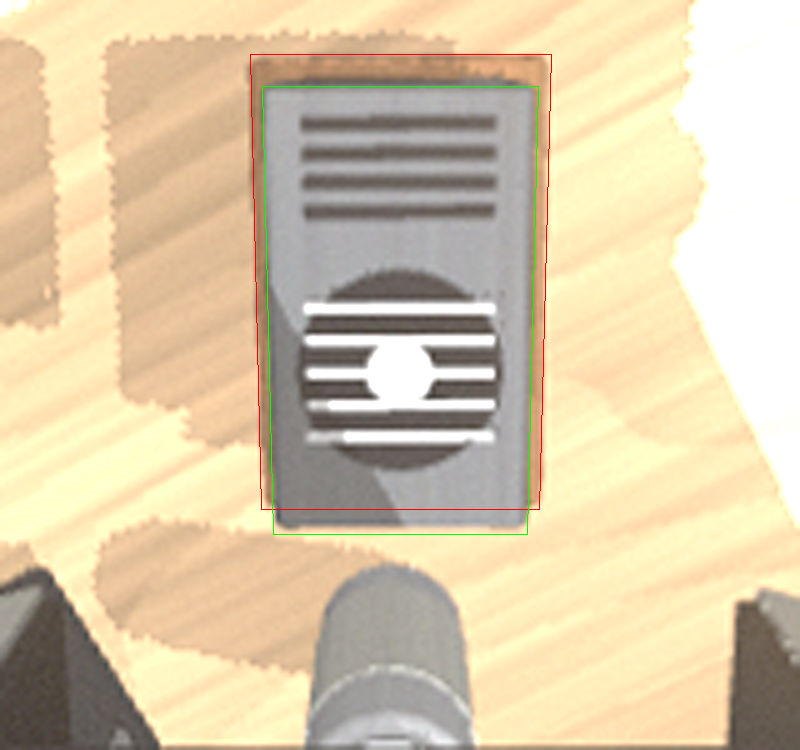

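```bash
python3 - <<'E'
from fit import *;import pickle
from rig import *
m=pickle.load(open("pics/w12.pkl","rb"))
p=[.5353,-.312,np.radians(151.9)]
uv=d2p([(263,85),(537,85),(526,527),(274,527)],240,110,5)
for ids in ([0,1,2,3],[1,0,3,2]):
    a,r=fitbox(m,uv,[(i,0) for i in ids],.096,.056,[.081],p)
    if abs(r).max()<3: print("unit",a,np.degrees(a[2])%360,abs(r).max());u=a
uv=d2p([(252,58),(548,58),(540,504)],240,110,5)
for ids in ([0,1,2],[1,0,3]):
    b,r=fitbox(m,uv,[(i,0) for i in ids],.108,.068,[.045],p)
    if abs(r).max()<3: print("plinth",b,np.degrees(b[2])%360,abs(r).max());q=b
for q_ in (q,p):
    c,s=np.cos(q_[2]),np.sin(q_[2]);d=box(u,.096,.056,0)[:,:2]-q_[:2];print((d@np.array([[c,-s],[s,c]])*1000).round(1))
cv2.imwrite("pics/top12.png",capture("top")[:,:,::-1]);cv2.imwrite("pics/side12.png",capture("side")[:,:,::-1])
E
```

```text
unit [ 0.5346 -0.3117  2.6516] 151.92686177113572 0.6994079514081761
plinth [ 0.5358 -0.3121  2.6579] 152.28484439670623 1.127149147761628
[[ 49.4  27.9]
 [ 49.  -28.1]
 [-47.  -27.5]
 [-46.6  28.5]]
[[ 48.7  28.1]
 [ 48.8 -27.9]
 [-47.2 -28. ]
 [-47.3  28. ]]
```

View pics/top12.png

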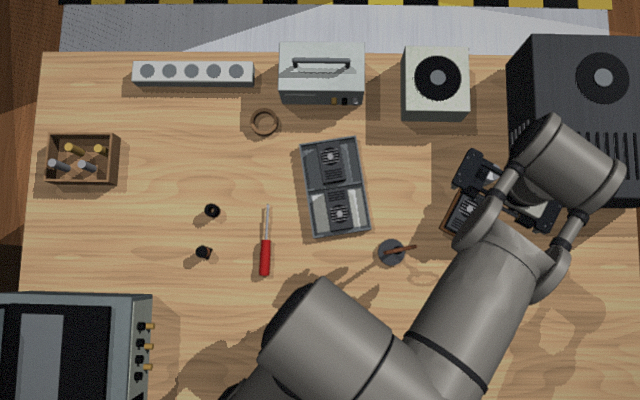

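View pics/side12.png

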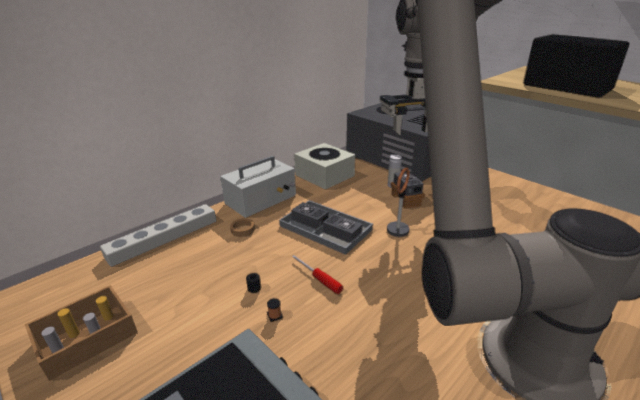

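All four corners lie inside the plinth top (at most 49.4 of 54 mm and 28.5 of 34 mm). Top and side views show everything else in place: ferrite (212,210), choke (204,252), driver (266,240), probe (391,252) and tape (264,122). The arm is clear, so I'm handing in.

```bash
python3 -c "
from rig import *
s=observe();print(s['time'],s['contact_force'],s['gripper_width']);print(sign_off())"
```

```text
25.3833 [ 0.69523414 -0.81139114 -0.64956576] 0.07828415286056124
the job is handed in; nothing more can be done
None
```

The changeover is finished and handed in at 25.4 s of the 67 s allowed. `sign_off` reports no verdict, so this rests on my own checks.

- **Tested unit:** I lifted it off the plinth and lowered it into the tray's empty compartment. The force showed touchdown at the expected height before I opened the fingers. Pictures show it lying flat and square inside the walls.
- **Next unit:** I gripped it 15 mm off centre, on its -x half, and set it on the plinth the same gentle way. It stands turned half round, with the slots facing away from the can. The last wrist picture puts all four bottom corners inside the plinth top: at most 49.4 of 54 mm along it and 28.5 of 34 mm across.
- **Everything else:** The last top and side pictures show the other objects where they stood. The can was last seen in the wrist picture, standing in place. The arm was clear at about 0.23 m, with about 1 N on the wrist reading and nothing in contact.

Two of the checks disagreed:
- **Tested unit's first pose:** the top and wrist cameras differed by about 2 mm and 2°. I used the wrist view.
- **Final unit and plinth fits:** they differ by about 0.4°, and the unit sits about 1 mm off centre along the plinth. Both are within the 6 mm of play.

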